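Lock the carrying handle on the sketch box and prove it by a pull

TASK

Get the artist's sketch box ready to carry: first lay the flat brush that lies on its lock plate down in the white tray, then set the carrying handle's feet on the lock plate and slide it fully home under the lips. Then prove the lock: holding only the handle, pull it gently and steadily straight up until the lock plate has risen on its rubber mounts about level with the two gauge posts (about 12 mm), hold it there for a second without pulling harder, and ease it back down and let go with the handle still home. Leave the jars, cup and bottles where they stand.

Things in the scene. Friction and masses are not known exactly. Their poses are not given: they have to be found in the camera images.
- sketchbox: Flat wooden artist's box, 280 (x) x 200 (y) x 70 mm high, heavy, fixed, at any yaw. Origin: centre of its underside; z up. A steel lock plate lies in the middle of its lid. Two dark gauge posts stand on the lid past the plate's ends, at x = -109 and +109 mm; their tops are 12 mm above the resting plate's top face (95 mm above the table).
- home (a point): Centre of the lock plate's top face, 83 mm above the table when the plate rests; rides with the plate; axes as the box's. Plate 200 (x) x 76 (y) mm. The handle is fully home when its origin is at this point, its x along this x, either way round (the feet meet the keepers' end stops 0.5 mm further on).
- setdown (a point): Point on the plate's top face 30 mm back (-x) from home, axes as the box's. With the handle's origin here its feet stand flat on the plate just in front of both keepers, clear of the lips by 10 mm; from here it slides 30 mm along +x to home.
- keepers (a point): Point 10 mm above home, level with the lips' undersides (lip tops 4 mm higher); axes as the box's. Two keepers, lips spanning x = -65 to -40 and +45 to +70 mm: each is a channel 50 mm wide (y = -25 to 25) under two lips that leave a slot 24 mm wide along x for the leg; open towards -x, shut by an end stop at +x.
- keeper (a joint): Rise of the lock plate on its rubber mounts, m: 0 at rest, 0.024 at most; a spring of 800 N/m, plate 0.15 kg: 12 mm takes about 11 N above the handle's weight. A home handle first rises 4 mm freely until its feet meet the lips, then lifts the plate. Over 18 mm strains the mounts.
- handle: Loose carrying handle, about 0.2 kg, standing on its feet on the table: a dark wooden bar along x, 140 long, 20 wide, 20 high, its middle 65 mm above the soles; two aluminium legs at x = -55 and +55 mm (14 in x, 12 in y), each with a foot 20 (x) x 44 (y) x 6 mm high. Same either way round. Origin: centre between the soles, z up.
- brush: Loose flat brush, about 0.09 kg, 190 long (x), 12 mm thick; wooden handle 32 wide from x = -95 to +25 mm, then a metal ferrule 46 wide and bristles 44 wide to x = +95 mm. It lies on the keepers' lips along the lock plate (underside 97 mm above the table). Origin: middle of its underside, about where it balances; z up.
- tray: White open tray, 230 (x) x 110 (y) x 25 mm high, walls and floor 4 mm, does not move. Origin: centre of its underside. The brush goes in lengthwise, either way round, flat on the floor.
- jar_a: Paint jar 52 mm across, 60 high, near one end of the handle. Origin: centre of its underside. Leave alone.
- jar_b: Paint jar 52 mm across, 70 high, near the handle's other end. Origin: centre of its underside. Leave alone.
- jar_c: Small paint jar 48 mm across, 48 high, standing on the box's lid beside the lock plate. Origin: centre of its underside. Leave alone.
- cup_d: White mixing cup 60 mm across, 45 high, between the box and the robot. Origin: centre of its underside. Leave alone.
- jar_e: Paint jar 56 mm across, 55 high, between the box and the robot. Origin: centre of its underside. Leave alone.
- bottle_f: Bottle 56 mm across, 130 high, beyond the box. Origin: centre of its underside. Leave alone.
- bottle_g: Bottle 60 mm across, 120 high, beyond the box. Origin: centre of its underside. Leave alone.
- jar_h: Small paint jar 48 mm across, 55 high, at the tray's end nearest the robot. Origin: centre of its underside. Leave alone.
There are look-alikes about, which are no part of the job. Several things have the shape of the handle; the one meant has the colours described above.

How it is judged:
By the outcome, as a careful person would: the job done as asked, in the order asked, and still so for the second after the job is handed in, with the robot touching nothing.
It also fails if it takes over 72 s, if anything falls off the work surface, if the arm or the gripper's body presses on something with over 40 N, if the wrist force passes 120 N, or if a joint passes its speed limit or range.

ROBOT

A 6-joint arm with a two-finger parallel gripper is mounted at the origin on the work surface. World frame = base frame: x ahead of the robot, y to its left, z up, the work surface at z = 0. Lengths are in m, angles in rad, forces in N, time in s.
With the tool pointing down it reaches from about 0.35 to 0.975 m from the base axis. Payload 4.9 kg.
Tool frame: the origin (TCP) lies at the very end of the fingers, on their centre line; the grasp point (between the pads) lies ctrl.grip_point_offset behind it (ctrl.grip_point_offset is the distance from the TCP to the grasp point, in m); z points along the fingers, y is the line along which they close (so a half turn about z gives the same grasp; the last joint's range is limited). The gripper opens to 85 mm and grips with 20 to 120 N. Pads are 22 mm wide; open, the fingers measure 114 mm over their backs; the gripper's body (76 mm by 85 mm) begins 54 mm behind the grasp point. The pads swing forward as they close: fully open they stand 13 mm farther back than shut.
Start: joints at [1.202, 0.053, 1.613, -0, 1.476, -0.119], TCP at [0.154, 0.606, 0.231] pointing down, gripper open.
Joint ranges: [-3.01, 3.01], [-1.01, 2.22], [0.06, 2.58], [-1.02, 4.17], [0.09, 2.62], [-3.14, 3.14]. Speed limits (rad/s): [2.57, 2.57, 3.14, 3.14, 3.14, 3.14].

INTERFACE

Orientations are given as a rotation vector (axis times angle).
In Python, from station import ctrl gives the robot as it stands. The module is installed in compiled form; this text tells all that it offers.
- The arm moves only by the tool drive_tool, never from a script. Its argument "steps" is a list of rows, each an object with "translation": the shift along the tool's x, y, z normalised to -1 to 1, where 1 is 4 cm, a list of three; "angular": the turn, a rotation vector about the tool's x, y, z normalised to -1 to 1, where 1 is 8 degrees, a list of three; "gripper": the opening, from 0 (shut) to 1 (fully open). In form: [{"translation": [dx, dy, dz], "angular": [wx, wy, wz], "gripper": gripper}, ...]. A call has 1 to 8 rows; each row shifts and turns the commanded pose from where the row before left it, along the tool's axes as they then stand; what a row does not reach is not made up. A row lasts 1/8 s, in which the tool goes at most 62.5 mm and 10.7 degrees, less where a joint would pass 70% of its speed; a pose out of reach is approached as far as the arm can. A call with a number of a shift or a turn outside -1 to 1 is refused whole. A call with a gripper value outside its range is refused whole. The fingers move at their own pace and stop on an object; "force" is the grip in N (left out, the last holds). Time passes only in rows, so rows that do not move let the fingers close. It gives the time, the measured TCP pose, the force, the opening and the grip force at its end, in the units of the state.
- ctrl.get_obs(): the state, without advancing time (a new reading comes with each control period).
- ctrl.get_image(name): name is "scene" or "top"; returns a dict with "color" (400x640x3 uint8, red, green, blue), "depth" (400x640 float32, m along the optical axis (not along the pixel's ray), 0 where there is no reading), "fx", "fy", "cx", "cy" (pixels), "R" (3x3) and "t" (3): a world point X has camera coordinates R X + t. Camera axes: x right, y down, z forward; pixel columns grow to the right and rows downward; lengths in m; the calibration is good to about 2 mm. A picture is of the moment at which its call begins.
- ctrl.finish_job(): hands the job in; it is judged then, once.
The state is a dict: "t": time; "q": joint angles; "dq": joint speeds; "effort": joint torques, N m; "tool_pos": TCP position; "tool_rot": TCP orientation; "contact_force": force on the tool from outside, world axes, zero at the start; "wrist_torque": the same for the moment, N m; "opening": finger opening in m; "grip_force": force on a finger pad.
Only numpy, scipy, OpenCV 4.12 (cv2) and the standard library are available. Lean on these libraries where they do the work, as an engineer would, in place of code of your own. Each camera call takes 0.05 s, during which the arm holds its last target. There are 200 camera calls.

## Working session

There is one attempt and no reset: what is moved stays moved. The work goes in short steps, Python scripts to look and compute and a tool call to move; the robot and the scene stay as the last step left them, time stands still between calls to the robot, and variables do not carry over. Pictures are saved under pics/ and viewed, at most 10 in all, crops included, and the job is handed in when it is done.

Besides the shell and the picture viewer there is one more tool, called after "Request:" in YAML: its name, and indented under it one key for each argument. drive_tool: Moves the arm, as the interface text tells. Its arguments: {"type":"object","properties":{"steps":{"type":"array"},"force":{"type":"number"}},"required":["steps"]}

```bash
mkdir -p pics; python3 - <<'E'
from station import ctrl
import cv2,numpy as np
o=ctrl.get_obs();print({k:np.round(v,3) for k,v in o.items()},ctrl.grip_point_offset)
for n in("top","scene"):
    im=ctrl.get_image(n);np.savez(f"{n}0.npz",**im)
    cv2.imwrite(f"pics/{n}0.png",im["color"][:,:,::-1])
    print(n,im["fx"],im["cx"],im["cy"],np.round(im["R"],3),np.round(im["t"],3),(im["depth"]>0).mean())
E
```

```text
{'t': np.float64(0.0), 'q': array([ 1.202,  0.053,  1.614, -0.   ,  1.476, -0.119]), 'dq': array([ 0.001, -0.   , -0.   , -0.001, -0.002,  0.001]), 'effort': array([-0.0000e+00, -3.9370e+01, -3.7017e+01, -0.0000e+00,  7.0000e-03,
       -0.0000e+00]), 'tool_pos': array([0.154, 0.605, 0.23 ]), 'tool_rot': array([-3.910e-01, -3.117e+00,  3.000e-03]), 'contact_force': array([-0.343, -0.114, -0.508]), 'wrist_torque': array([ 0.068,  0.061, -0.   ]), 'grip_force': np.float64(0.0), 'opening': np.float64(0.085)} 0.0187
top 411.0985985398939 316.12849906480824 200.06530061774296 [[-0.013 -1.    -0.012]
 [-0.995  0.014 -0.099]
 [ 0.099  0.01  -0.995]] [-0.043  0.519  1.169] 0.99617578125
scene 372.6810401355422 317.52209691415504 202.52499809907795 [[-0.23   0.973  0.011]
 [ 0.669  0.166 -0.725]
 [-0.707 -0.159 -0.689]] [ 0.168 -0.275  1.479] 0.99599609375
```

View pics/top0.png

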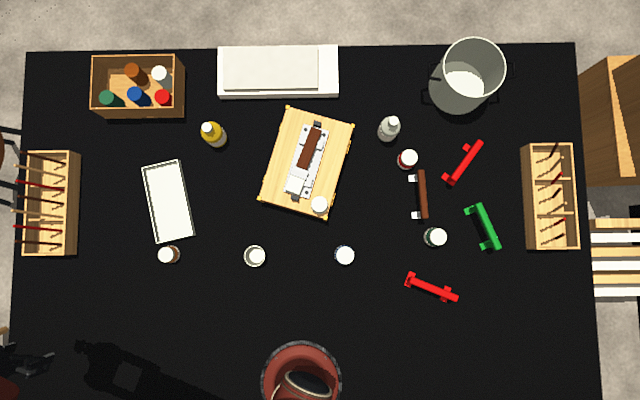

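View pics/scene0.png

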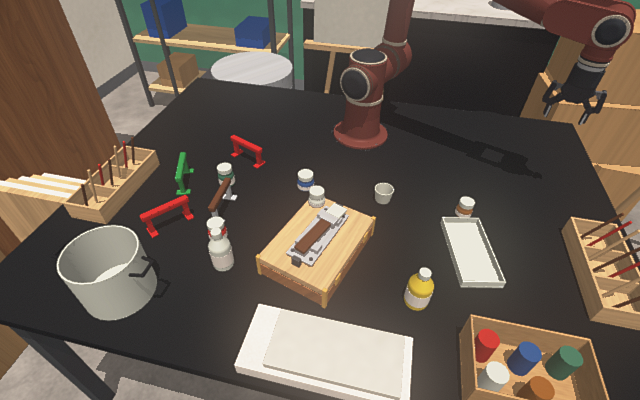

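The top view shows the box at about (307,163) with the brush on it, the tray at (167,201), the dark handle at (421,194) between the jars at (408,158) and (435,236), and red and green decoys. The scene view agrees. Next I'll zoom in to tell the box's +x end from its -x end, and measure.

```bash
cat > h.py <<'E'
import numpy as np,cv2
def load(f): return dict(np.load(f))
def cloud(im):
    v,u=np.mgrid[0:400,0:640];d=im["depth"]
    P=np.stack([(u-im["cx"])/im["fx"]*d,(v-im["cy"])/im["fy"]*d,d],-1)
    return (P-im["t"])@im["R"]
def ray(im,uv,z):
    uv=np.atleast_2d(uv).astype(float)
    d=np.c_[(uv[:,0]-im["cx"])/im["fx"],(uv[:,1]-im["cy"])/im["fy"],np.ones(len(uv))]@im["R"]
    c=-im["R"].T@im["t"]
    return c+d*((z-c[2])/d[:,2])[:,None]
def rect(xy):
    (c,s,a)=cv2.minAreaRect((np.asarray(xy)[:,:2]*1000).astype(np.float32))
    b=cv2.boxPoints((c,s,a));e=[b[1]-b[0],b[2]-b[1]];e=max(e,key=np.linalg.norm)
    return np.round(c,1),np.round(sorted(s),1),round(float(np.degrees(np.arctan2(e[1],e[0]))),1)
E
python3 - <<'E'
from h import *
T=load("top0.npz");S=load("scene0.npz")
a=cv2.resize(T["color"][95:225,250:365],None,fx=3.4,fy=3.4,interpolation=cv2.INTER_CUBIC)
b=cv2.resize(S["color"][185:305,250:385],None,fx=2.9,fy=2.9,interpolation=cv2.INTER_CUBIC)
h=max(a.shape[0],b.shape[0]);pad=lambda x:np.pad(x,((0,h-x.shape[0]),(0,0),(0,0)))
cv2.imwrite("pics/z1.png",np.hstack([pad(a),pad(b)])[:,:,::-1])
for n,I in(("top",T),("scene",S)):
    P=cloud(I);c=I["color"].astype(int);hsv=cv2.cvtColor(I["color"],cv2.COLOR_RGB2HSV)
    def comps(m,lo=20):
        k,l,st,ce=cv2.connectedComponentsWithStats(m.astype(np.uint8))
        return [(l==i) for i in range(1,k) if st[i,4]>=lo]
    print(n)
    z=P[...,2];ws=(P[...,0]>.25)&(P[...,0]<1.0)&(abs(P[...,1])<.6)
    for m in comps(ws&(z>.012)&(z<.3),25):
        q=P[m];zt=np.percentile(q[:,2],97);t=q[q[:,2]>zt-.008]
        print("blob",np.round(q[:,:2].mean(0)*1000),"ztop",round(zt*1000),"top rect",*rect(t),m.sum(),c[m].mean(0).round())
    m=ws&(z>.06)&(z<.078)
    for k in comps(m,300): print("lid",*rect(P[k]))
    m=ws&(hsv[...,0]<12)&(hsv[...,1]>100)&(hsv[...,2]<150)&(z>.03)
    for k in comps(m,60): print("brown",*rect(P[k]),P[k][:,2].mean().round(3),k.sum())
E
```

```text
top
blob [ 863. -486.] ztop 149 top rect [ 858.1 -480.8] [167.1 170.2] -45.6 3369 [111. 111.  98.]
blob [899.  57.] ztop 58 top rect [908.3  79. ] [132.8 279.8] -89.9 6157 [235. 232. 220.]
blob [858. 466.] ztop 90 top rect [859.  468.3] [162.8 241.4] -89.8 4475 [110.  84.  60.]
blob [619. -25.] ztop 112 top rect [592.9 -19.2] [110.5 236. ] 3.8 7017 [229. 209. 158.]
blob [ 710. -258.] ztop 131 top rect [ 719.1 -263. ] [23.8 24.7] 84.3 427 [169. 168. 152.]
blob [705. 237.] ztop 121 top rect [713.2 245.2] [25.5 25.9] 87.0 482 [172. 152.  84.]
blob [ 618. -474.] ztop 77 top rect [ 619.8 -476.3] [ 19.9 139.4] -37.9 405 [211.  37.  34.]
blob [ 630. -314.] ztop 63 top rect [ 633.2 -318.1] [44.1 45. ] -46.5 303 [207. 189. 180.]
blob [524. 388.] ztop 27 top rect [522.3 385.7] [112.2 229.9] 12.3 520 [169. 169. 155.]
blob [ 526. -348.] ztop 77 top rect [ 527.  -349.2] [ 20.4 135.8] 2.3 426 [111.  65.  41.]
blob [ 434. -524.] ztop 77 top rect [ 435.1 -525.6] [ 21.3 138.2] 21.8 490 [ 45. 144.  62.]
blob [ 407. -382.] ztop 73 top rect [ 406.8 -387.2] [44.1 44.2] 88.5 338 [194. 198. 186.]
blob [368
[... 1602 characters left out ...]
162.4 241.8] 89.6 8104 [134. 107.  85.]
lid [ 624.5 -475.3] [ 23.8 139.9] -36.9
lid [626.9 -22.8] [205.  285.7] -17.5
lid [ 829.7 -528.3] [ 51.1 148.6] -33.4
lid [ 903.3 -437.6] [ 55.7 158.4] -44.8
lid [872.3 353.7] [ 57.8 168.6] 21.1
lid [797.5 495.7] [102.1 251. ] 63.4
lid [822.4 389.5] [42.8 43.7] -5.6
lid [832.8 469.4] [43.1 44.3] -21.6
lid [822.5 548.8] [43.3 43.7] -15.7
lid [892.  399.7] [42.7 44.2] -31.2
lid [902.  479.8] [43.3 45. ] -24.5
brown [ 274.7 -367.3] [ 17.  138.3] 70.6 0.057 104
brown [ 534.  -347.2] [ 20.7 136.1] 2.4 0.074 258
brown [ 624.5 -472.1] [ 18.8 134. ] -37.0 0.056 211
brown [658.2 -31.3] [ 30.7 118.4] -21.9 0.109 448
brown [833.5 381.8] [18.6 42.3] 56.2 0.054 231
```

View pics/z1.png

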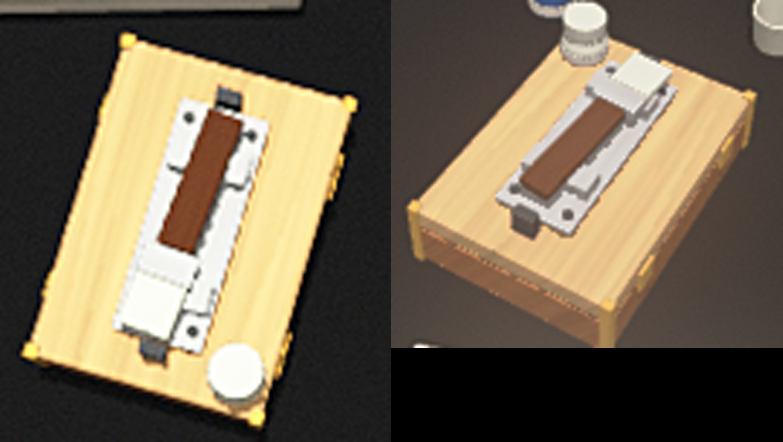

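The zoomed crop shows the box with its long axis at about -17.5° world yaw. The brush's brown end points away from the robot and its bristles towards it. jar_c stands at the near right corner of the lid. The keepers' +x sense will show once the brush is off. Next I'll refine the brush and tray positions and write a move planner.

```bash
cat > plan.py <<'E'
import sys,numpy as np
from scipy.spatial.transform import Rotation as R
from station import ctrl
# usage: plan.py x y z yaw(deg of tool y in world, mod 180) [mm]
x,y,z,yaw=map(float,sys.argv[1:5])
o=ctrl.get_obs();Rc=R.from_rotvec(o["tool_rot"]).as_matrix();p=o["tool_pos"]*1000
best=None
for k in(0,180):
    a=np.radians(yaw+k);ty=np.array([np.cos(a),np.sin(a),0]);tz=np.array([0,0,-1.]);Rt=np.c_[np.cross(ty,tz),ty,tz]
    w=R.from_matrix(Rc.T@Rt).as_rotvec()
    if best is None or np.linalg.norm(w)<np.linalg.norm(best[0]): best=(w,Rt)
w,Rt=best;d=np.array([x,y,z])-p
print("t",round(o["t"],2),"pos",p.round(1),"yaw",np.degrees(np.arctan2(Rc[1,1],Rc[0,1])).round(2),"q",o["q"].round(2),"F",o["contact_force"].round(1),"open",o["opening"].round(4),"grip",o["grip_force"].round(1))
print("turn units",(np.degrees(w)/8).round(3),"then shift units (x,y,z tool)",(Rt.T@d/40).round(3),"| before-turn axes",(Rc.T@d/40).round(3))
E
python3 - <<'E'
from h import *
for n in("top","scene"):
    I=load(n+"0.npz");P=cloud(I);hsv=cv2.cvtColor(I["color"],cv2.COLOR_RGB2HSV);x,y,z=P[...,0],P[...,1],P[...,2]
    box=(np.hypot(x-.625,y+.024)<.13)
    m=box&(hsv[...,0]<14)&(hsv[...,1]>110)&(hsv[...,2]<140)&(z>.1)
    print(n,"wood",*rect(P[m]),np.median(z[m]))
    v,u=np.nonzero(m);print(" rayed",*rect(ray(I,np.c_[u,v],.109)))
    m=box&(z>.104)&(z<.1135);print(" brush all",*rect(P[m]))
    m=(abs(x-.524)<.16)&(abs(y-.386)<.1)&(z>.018)&(z<.032);k,l,st,_=cv2.connectedComponentsWithStats(m.astype(np.uint8));m=l==1+st[1:,4].argmax()
    print(" tray rim",*rect(P[m]))
E
python3 plan.py 626 -19 180 68
```

```text
top wood [654.2 -32.6] [ 30.5 115.8] -22.2 0.10762968282260721
 rayed [653.9 -32.7] [ 29.6 115.7] -22.1
 brush all [608.1 -17.7] [106.6 207. ] 2.3
 tray rim [522.6 385.7] [112.2 230.5] 12.3
scene wood [658.2 -31.3] [ 30.7 118.4] -21.9 0.1092589269741348
 rayed [660.3 -30.7] [ 31.5 120.6] -22.6
 brush all [609.9 -17. ] [111.2 210. ] 3.5
 tray rim [526.2 386.6] [112.6 233.8] 13.1Traceback (most recent call last):
  File "plan.py", line 13, in <module>
    print("t",round(o["t"],2),"pos",p.round(1),"yaw",np.degrees(np.arctan2(Rc[1,1],Rc[0,1])).round(2),"q",o["q"].round(2),"F",o["contact_force"].round(1),"open",o["opening"].round(4),"grip",o["grip_force"].round(1))
                                                                                                                                                                 ^^^^^^^^^^^^^^^^^^
AttributeError: 'float' object has no attribute 'round'
```

```bash
sed -i 's/o\["opening"\].round(4)/round(float(o["opening"]),4)/;s/o\["grip_force"\].round(1)/round(float(o["grip_force"]),1)/;s/round(o\["t"\],2)/round(float(o["t"]),2)/' plan.py; python3 plan.py 624 -19 180 67.8
```

```text
t 0.1 pos [154.3 605.1 230.2] yaw 75.69 q [ 1.2   0.05  1.61 -0.    1.48 -0.12] F [0.2 0.1 0.6] open 0.0851 grip 0.0
turn units [-0.013 -0.     0.986] then shift units (x,y,z tool) [-16.767 -10.009   1.255] | before-turn axes [-15.235 -12.212   1.274]
```

Request:
drive_tool:
  steps:
    - {"translation": [0, 0, 0], "angular": [0, 0, 0.986], "gripper": 1}
    - {"translation": [-0.8, -0.5, 0], "angular": [0, 0, 0], "gripper": 1}
    - {"translation": [-0.84, -0.5, 0], "angular": [0, 0, 0], "gripper": 1}
    - {"translation": [-0.84, -0.5, 0], "angular": [0, 0, 0], "gripper": 1}
    - {"translation": [-0.84, -0.5, 0], "angular": [0, 0, 0], "gripper": 1}
    - {"translation": [-0.84, -0.5, 0], "angular": [0, 0, 0], "gripper": 1}
    - {"translation": [-0.84, -0.5, 0], "angular": [0, 0, 0], "gripper": 1}
    - {"translation": [-0.84, -0.5, 0], "angular": [0, 0, 0], "gripper": 1}

```text
t: 1.1
tool_pos: [0.3183, 0.3864, 0.2308]
tool_rot: [-0.605, -3.082, 0.001]
contact_force: [1.2, -0.3, 0.0]
opening: 0.0853
grip_force: 0.0
```

Request:
drive_tool:
  steps:
    - {"translation": [-0.84, -0.5, 0], "angular": [0, 0, 0], "gripper": 1}
    - {"translation": [-0.84, -0.5, 0], "angular": [0, 0, 0], "gripper": 1}
    - {"translation": [-0.84, -0.5, 0], "angular": [0, 0, 0], "gripper": 1}
    - {"translation": [-0.84, -0.5, 0], "angular": [0, 0, 0], "gripper": 1}
    - {"translation": [-0.84, -0.5, 0], "angular": [0, 0, 0], "gripper": 1}
    - {"translation": [-0.84, -0.5, 0], "angular": [0, 0, 0], "gripper": 1}
    - {"translation": [-0.84, -0.5, 0], "angular": [0, 0, 0], "gripper": 1}
    - {"translation": [-0.84, -0.5, 0], "angular": [0, 0, 0], "gripper": 1}

```text
t: 2.1
tool_pos: [0.5066, 0.1368, 0.2308]
tool_rot: [-0.605, -3.082, 0.0]
contact_force: [-0.0, 0.2, -0.4]
opening: 0.0857
grip_force: 0.0
```

```bash
python3 plan.py 624 -19 180 67.8
```

```text
t 2.1 pos [506.6 136.8 230.8] yaw 67.79 q [ 0.12 -0.19  1.84  0.    1.49 -1.06] F [-0.   0.2 -0.4] open 0.0857 grip 0.0
turn units [-0.002 -0.005 -0.001] then shift units (x,y,z tool) [-4.188 -2.498  1.269] | before-turn axes [-4.19  -2.497  1.267]
```

Request:
drive_tool:
  steps:
    - {"translation": [-0.84, -0.5, 0], "angular": [0, 0, 0], "gripper": 0.8}
    - {"translation": [-0.84, -0.5, 0], "angular": [0, 0, 0], "gripper": 0.8}
    - {"translation": [-0.84, -0.5, 0], "angular": [0, 0, 0], "gripper": 0.8}
    - {"translation": [-0.84, -0.5, 0.3], "angular": [0, 0, 0], "gripper": 0.8}
    - {"translation": [-0.83, -0.5, 0.9], "angular": [0, 0, 0], "gripper": 0.8}
    - {"translation": [0, 0, 0.9], "angular": [0, 0, 0], "gripper": 0.8}
    - {"translation": [0, 0, 0.5], "angular": [0, 0, 0], "gripper": 0.8}
    - {"translation": [0, 0, 0], "angular": [0, 0, 0], "gripper": 0.8}

```text
t: 3.1
tool_pos: [0.6221, -0.0174, 0.1251]
tool_rot: [-0.603, -3.079, 0.0]
contact_force: [-0.2, 0.4, 0.5]
opening: 0.0685
grip_force: 0.0
```

```bash
python3 plan.py 624 -19 88 67.8;python3 - <<'E'
from station import ctrl
import cv2,numpy as np
ims=[]
for n,(r,c) in {"top":((90,240),(230,400)),"scene":((150,310),(230,400))}.items():
    im=ctrl.get_image(n);np.savez(f"{n}1.npz",**im);ims.append(cv2.resize(im["color"][r[0]:r[1],c[0]:c[1]],(390,350),interpolation=cv2.INTER_CUBIC))
cv2.imwrite("pics/z2.png",np.hstack(ims)[:,:,::-1])
E
```

```text
t 3.1 pos [622.1 -17.4 125.1] yaw 67.83 q [-0.15  0.13  1.71  0.    1.3  -1.33] F [-0.2  0.4  0.5] open 0.0685 grip 0.0
turn units [-0.007 -0.03   0.003] then shift units (x,y,z tool) [-0.058 -0.02   0.928] | before-turn axes [-0.062 -0.019  0.927]
```

View pics/z2.png

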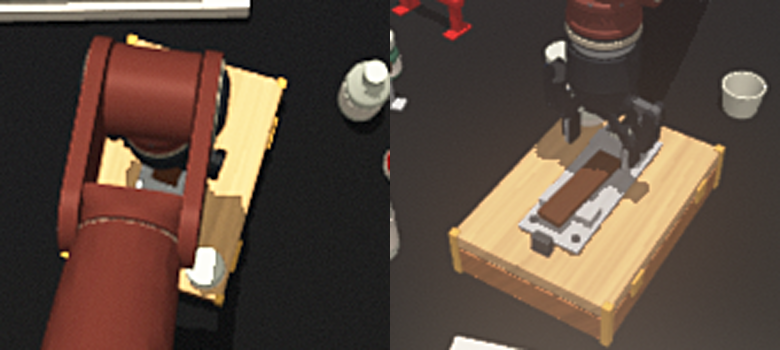

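The gripper straddles the brush near its balance point, at about (605,150) in the right half of the picture. I'll lower and grip.

Request:
drive_tool:
  steps:
    - {"translation": [-0.06, -0.02, 0.5], "angular": [0, 0, 0], "gripper": 0.8}
    - {"translation": [0, 0, 0.42], "angular": [0, 0, 0], "gripper": 0.8}
    - {"translation": [0, 0, 0], "angular": [0, 0, 0], "gripper": 0.8}
    - {"translation": [0, 0, 0], "angular": [0, 0, 0], "gripper": 0.2}
    - {"translation": [0, 0, 0], "angular": [0, 0, 0], "gripper": 0.2}
    - {"translation": [0, 0, 0], "angular": [0, 0, 0], "gripper": 0.2}
    - {"translation": [0, 0, 0], "angular": [0, 0, 0], "gripper": 0.2}
  force: 40

```text
t: 4.08
tool_pos: [0.6263, -0.0197, 0.0915]
tool_rot: [0.605, 3.081, 0.0]
contact_force: [-0.4, -0.4, 2.7]
opening: 0.0309
grip_force: 41.5
```

```bash
python3 plan.py 524.4 386 200 102.6
```

```text
t 4.08 pos [626.3 -19.7  91.5] yaw 67.8 q [-0.15  0.18  1.72 -0.    1.24 -1.33] F [-0.4 -0.4  2.7] open 0.0309 grip 41.5
turn units [-1.00e-03  1.30e-02 -4.35e+00] then shift units (x,y,z tool) [ 0.273 10.453 -2.713] | before-turn axes [ 6.186  8.429 -2.72 ]
```

Request:
drive_tool:
  steps:
    - {"translation": [0, 0, -0.3], "angular": [0, 0, 0], "gripper": 0.2}
    - {"translation": [0, 0, -0.8], "angular": [0, 0, 0], "gripper": 0.2}
    - {"translation": [0, 0, -0.8], "angular": [0, 0, 0], "gripper": 0.2}
    - {"translation": [0, 0, -0.8], "angular": [0, 0, -0.85], "gripper": 0.2}
    - {"translation": [0, 0, 0], "angular": [0, 0, -0.9], "gripper": 0.2}
    - {"translation": [0, 0, 0], "angular": [0, 0, -0.9], "gripper": 0.2}
    - {"translation": [0, 0, 0], "angular": [0, 0, -0.9], "gripper": 0.2}
    - {"translation": [0, 0, 0], "angular": [0, 0, -0.8], "gripper": 0.2}

```text
t: 5.08
tool_pos: [0.6254, -0.0195, 0.1988]
tool_rot: [0.351, -3.122, -0.0]
contact_force: [-0.2, 0.0, -0.3]
opening: 0.0309
grip_force: 41.1
```

Request:
drive_tool:
  steps:
    - {"translation": [0, 0.5, 0], "angular": [0, 0, 0], "gripper": 0.2}
    - {"translation": [0, 0.9, 0], "angular": [0, 0, 0], "gripper": 0.2}
    - {"translation": [0, 0.9, 0], "angular": [0, 0, 0], "gripper": 0.2}
    - {"translation": [0, 0.9, 0], "angular": [0, 0, 0], "gripper": 0.2}
    - {"translation": [0, 0.9, 0], "angular": [0, 0, 0], "gripper": 0.2}
    - {"translation": [0, 0.9, 0], "angular": [0, 0, 0], "gripper": 0.2}
    - {"translation": [0, 0.9, 0], "angular": [0, 0, 0], "gripper": 0.2}
    - {"translation": [0, 0.9, 0], "angular": [0, 0, 0], "gripper": 0.2}

```text
t: 6.08
tool_pos: [0.5651, 0.248, 0.1987]
tool_rot: [0.343, -3.123, -0.001]
contact_force: [-0.0, 0.1, -0.7]
opening: 0.0311
grip_force: 41.1
```

```bash
python3 - <<'E'
from station import ctrl
import cv2,numpy as np
ims=[]
for n,(r,c) in {"top":((85,235),(80,360)),"scene":((150,310),(230,510))}.items():
    im=ctrl.get_image(n);np.savez(f"{n}2.npz",**im);ims.append(cv2.resize(im["color"][r[0]:r[1],c[0]:c[1]],(560,300),interpolation=cv2.INTER_CUBIC))
cv2.imwrite("pics/z3.png",np.vstack(ims)[:,:,::-1])
E
python3 plan.py 524.4 386 20 102.6
```

```text
t 6.17 pos [564.4 249.7 198.7] yaw 102.76 q [ 0.3   0.06  1.66  0.    1.42 -1.5 ] F [ 0.1 -0.5 -0.9] open 0.0309 grip 41.1
turn units [ 0.011 -0.003  0.02 ] then shift units (x,y,z tool) [0.234 3.544 4.467] | before-turn axes [0.222 3.538 4.472]
```

View pics/z3.png

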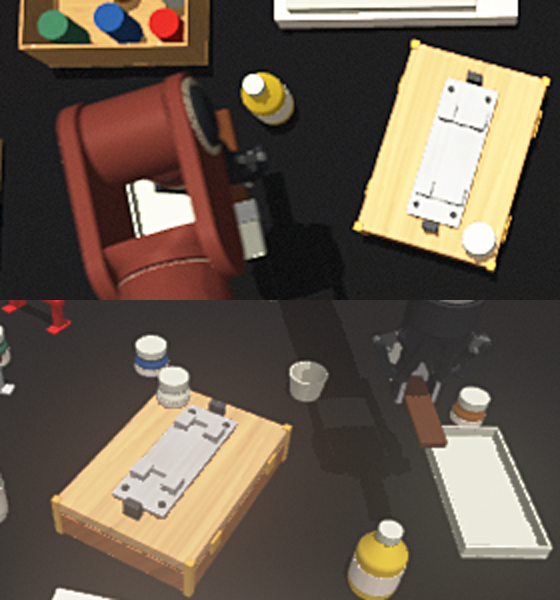

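The brush is held level. The bare plate and its two keepers now show at (455,150) in the upper half and (175,465) in the lower. I'll carry on to the tray.

Request:
drive_tool:
  steps:
    - {"translation": [0.06, 0.9, 0], "angular": [0, 0, 0], "gripper": 0.2}
    - {"translation": [0.06, 0.9, 0], "angular": [0, 0, 0], "gripper": 0.2}
    - {"translation": [0.06, 0.9, 0], "angular": [0, 0, 0], "gripper": 0.2}
    - {"translation": [0.05, 0.84, 0.4], "angular": [0, 0, 0], "gripper": 0.2}
    - {"translation": [0, 0, 0.9], "angular": [0, 0, 0], "gripper": 0.2}
    - {"translation": [0, 0, 0.9], "angular": [0, 0, 0], "gripper": 0.2}
    - {"translation": [0, 0, 0.9], "angular": [0, 0, 0], "gripper": 0.2}
    - {"translation": [0, 0, 0.6], "angular": [0, 0, 0], "gripper": 0.2}

```text
t: 7.18
tool_pos: [0.525, 0.3815, 0.0483]
tool_rot: [0.342, -3.12, 0.002]
contact_force: [0.3, -0.0, 0.2]
opening: 0.0308
grip_force: 41.1
```

```bash
python3 plan.py 524.4 386 0 102.6;python3 - <<'E'
from h import *
for n in("top","scene"):
    I=load(n+"2.npz");P=cloud(I);x,y,z=P[...,0],P[...,1],P[...,2]
    lx,ly=x-.6255,y+.0235
    a=np.radians(-17.5);X=lx*np.cos(a)+ly*np.sin(a);Y=-lx*np.sin(a)+ly*np.cos(a)
    hsv=cv2.cvtColor(I["color"],cv2.COLOR_RGB2HSV)
    m=(abs(X)<.16)&(abs(Y)<.115)&(z>.055)&(z<.08)&(hsv[...,1]>70);print(n,"lid",*rect(P[m]))
    m=(abs(X)<.105)&(abs(Y)<.05)&(z>.075)&(z<.105)&(hsv[...,1]<60)&(hsv[...,2]>110);print("plate",*rect(P[m]))
    m=(abs(X)<.1)&(abs(Y)<.03)&(z>.0905)&(z<.103)
    k,l,st,_=cv2.connectedComponentsWithStats(m.astype(np.uint8))
    for i in range(1,k):
        if st[i,4]>8:print(" lip X",(np.percentile(X[l==i],[2,98])*1000).round(),"Y",(np.percentile(Y[l==i],[2,98])*1000).round(),st[i,4])
    m=(abs(abs(X)-.109)<.02)&(abs(Y)<.02)&(hsv[...,2]<110)&(z>.088)
    for s in(-1,1):
        q=m&(X*s>0);print(" post",s,P[q].mean(0).round(4),q.sum())
T=load("top2.npz");S=load("scene2.npz")
a=cv2.resize(T["color"][115:210,275:340],None,fx=6,fy=6,interpolation=cv2.INTER_CUBIC)
b=cv2.resize(S["color"][195:270,270:355],None,fx=5,fy=5,interpolation=cv2.INTER_CUBIC)
h=max(a.shape[0],b.shape[0]);pad=lambda x:np.pad(x,((0,h-x.shape[0]),(0,0),(0,0)))
cv2.imwrite("pics/z4.png",np.hstack([pad(a),pad(b)])[:,:,::-1])
E
```

```text
t 7.17 pos [525.  381.5  48.3] yaw 102.52 q [ 0.51  0.28  1.68 -0.    1.18 -1.28] F [ 0.3 -0.   0.2] open 0.0308 grip 41.1
turn units [-0.007 -0.02  -0.01 ] then shift units (x,y,z tool) [-0.01   0.114  1.209] | before-turn axes [-0.013  0.115  1.209]
top lid [624.1 -23.8] [204.4 285.1] -17.4
plate [623.8 -23.9] [ 75.5 200. ] -17.2
 lip X [38. 63.] Y [-29.  29.] 132
 lip X [-71. -47.] Y [-29.  29.] 132
 post -1 [0.519  0.0078 0.0933] 27
 post 1 [ 0.7258 -0.0568  0.094 ] 24
scene lid [627.2 -23. ] [206.4 285.3] -17.4
plate [624.7 -27.4] [ 87.2 209.3] -16.3
 lip X [-69. -43.] Y [-29.  29.] 124
 lip X [41. 66.] Y [-29.  29.] 147
 post -1 [0.5255 0.0098 0.0935] 27
 post 1 [ 0.7353 -0.0538  0.0923] 20
```

View pics/z4.png

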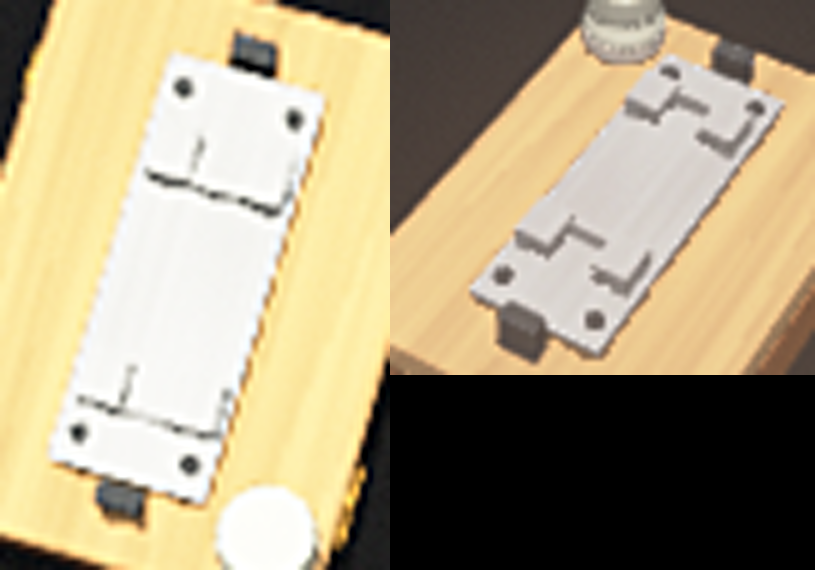

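The picture shows both keepers shut on the robot's side, with their open slots facing away from the robot. So the box's +x points towards the robot, at a yaw of about 162.6°. Now I'll lower the brush.

Request:
drive_tool:
  steps:
    - {"translation": [0, 0.1, 0.6], "angular": [0, 0, 0], "gripper": 0.2}
    - {"translation": [0, 0, 0.4], "angular": [0, 0, 0], "gripper": 0.2}
    - {"translation": [0, 0, 0.1], "angular": [0, 0, 0], "gripper": 0.2}
    - {"translation": [0, 0, 0], "angular": [0, 0, 0], "gripper": 0.2}

```text
t: 7.68
tool_pos: [0.5258, 0.3861, 0.007]
tool_rot: [-0.344, 3.122, 0.0]
contact_force: [-0.5, 0.3, -1.5]
opening: 0.0312
grip_force: 41.1
```

```bash
python3 plan.py 524.4 386 0 102.6
```

```text
t 7.67 pos [525.8 386.1   7. ] yaw 102.58 q [ 0.52  0.34  1.69 -0.    1.12 -1.27] F [-0.5  0.3 -1.5] open 0.0312 grip 41.1
turn units [ 0.001  0.004 -0.003] then shift units (x,y,z tool) [0.036 0.007 0.176] | before-turn axes [0.036 0.006 0.176]
```

Request:
drive_tool:
  steps:
    - {"translation": [0, 0, 0.1], "angular": [0, 0, 0], "gripper": 0.2}
    - {"translation": [0, 0, 0.05], "angular": [0, 0, 0], "gripper": 0.2}
    - {"translation": [0, 0, 0], "angular": [0, 0, 0], "gripper": 0.2}

```text
t: 8.05
tool_pos: [0.5267, 0.3866, 0.0036]
tool_rot: [-0.344, 3.121, 0.001]
contact_force: [-3.4, -3.0, 9.5]
opening: 0.0308
grip_force: 47.0
```

Request:
drive_tool:
  steps:
    - {"translation": [0, 0, -0.03], "angular": [0, 0, 0], "gripper": 0.6}
    - {"translation": [0, 0, 0], "angular": [0, 0, 0], "gripper": 0.6}
    - {"translation": [0, 0, 0], "angular": [0, 0, 0], "gripper": 0.6}
    - {"translation": [0, 0, -0.9], "angular": [0, 0, 0], "gripper": 0.7}
    - {"translation": [0, 0, -0.9], "angular": [0, 0, 0], "gripper": 0.7}
    - {"translation": [0, 0, -0.9], "angular": [0, 0, 0], "gripper": 0.7}
    - {"translation": [0, 0, -0.9], "angular": [0, 0, 0], "gripper": 0.7}
    - {"translation": [0, 0, -0.9], "angular": [0, 0, 0], "gripper": 0.7}

```text
t: 9.05
tool_pos: [0.5253, 0.3858, 0.1825]
tool_rot: [0.345, -3.122, 0.0]
contact_force: [-0.9, -0.2, -0.2]
opening: 0.0596
grip_force: 0.0
```

```bash
python3 - <<'E'
from h import *
from station import ctrl
for n in("top","scene"):
    I=ctrl.get_image(n);np.savez(n+"3.npz",**I);P=cloud(I);x,y,z=P[...,0],P[...,1],P[...,2]
    a=np.radians(12.6);lx,ly=x-.5244,y-.386;X=lx*np.cos(a)+ly*np.sin(a);Y=-lx*np.sin(a)+ly*np.cos(a)
    hsv=cv2.cvtColor(I["color"],cv2.COLOR_RGB2HSV)
    m=(abs(X)<.11)&(abs(Y)<.05)&(hsv[...,0]<14)&(hsv[...,1]>110)&(hsv[...,2]<140)&(z<.05)
    print(n,m.sum(),*(rect(P[m]) if m.sum()>5 else ()),np.percentile(z[m],[10,50,90]).round(4) if m.sum() else "")
    m=(abs(X)<.15)&(abs(Y)<.048)&(z>.011)&(z<.04);print("brush heights",np.histogram(X[m],bins=8,range=(-.12,.12))[0])
    # handle bar
    m=(abs(x-.53)<.08)&(abs(y+.348)<.03)&(z>.06)&(z<.09);print("handle",*rect(P[m]),P[m].mean(0).round(4))
E
python3 plan.py 530 -348 230 92.5
```

```text
top 397 [557.6 392.4] [ 31.1 115.1] 13.6 [0.0111 0.0143 0.0172]
brush heights [ 87 134 142 107  96  97  93  82]
handle [ 526.2 -349.5] [ 21.8 138. ] 2.8 [ 0.5262 -0.3479  0.0722]
scene 384 [561.9 393.4] [ 28.8 118.4] 13.8 [0.014  0.0162 0.0181]
brush heights [145 115 128 106 106 109 117 192]
handle [ 532.9 -347.7] [ 21.6 137.8] 2.3 [ 0.5402 -0.3448  0.0729]
t 9.15 pos [528.  387.4 187.5] yaw 102.6 q [ 0.52  0.15  1.59  0.    1.4  -1.27] F [ 0.9 -0.4  1.3] open 0.0595 grip 0.0
turn units [0.026 0.062 1.263] then shift units (x,y,z tool) [  0.752 -18.371  -1.062] | before-turn axes [  3.953 -17.951  -1.148]
```

The brush lies flat in the tray, with its top at about 16 mm and well inside the walls. Now for the handle.

Request:
drive_tool:
  steps:
    - {"translation": [0, 0, 0], "angular": [0, 0, 0.63], "gripper": 0.7}
    - {"translation": [0, 0, 0], "angular": [0, 0, 0.63], "gripper": 0.7}
    - {"translation": [0.04, -0.5, 0], "angular": [0, 0, 0], "gripper": 0.7}
    - {"translation": [0.04, -0.95, 0], "angular": [0, 0, 0], "gripper": 0.7}
    - {"translation": [0.04, -0.95, 0], "angular": [0, 0, 0], "gripper": 0.7}
    - {"translation": [0.04, -0.95, 0], "angular": [0, 0, 0], "gripper": 0.7}
    - {"translation": [0.04, -0.95, 0], "angular": [0, 0, 0], "gripper": 0.7}
    - {"translation": [0.04, -0.95, 0], "angular": [0, 0, 0], "gripper": 0.7}

```text
t: 10.15
tool_pos: [0.5244, 0.1734, 0.1808]
tool_rot: [0.071, -3.14, 0.001]
contact_force: [-0.6, -0.1, 0.3]
opening: 0.0596
grip_force: 0.0
```

Request:
drive_tool:
  steps:
    - {"translation": [0.04, -0.95, 0], "angular": [0, 0, 0], "gripper": 0.7}
    - {"translation": [0.04, -0.95, 0], "angular": [0, 0, 0], "gripper": 0.7}
    - {"translation": [0.04, -0.95, 0], "angular": [0, 0, 0], "gripper": 0.7}
    - {"translation": [0.04, -0.95, 0], "angular": [0, 0, 0], "gripper": 0.7}
    - {"translation": [0.04, -0.95, 0], "angular": [0, 0, 0], "gripper": 0.7}
    - {"translation": [0.04, -0.95, 0], "angular": [0, 0, 0], "gripper": 0.7}
    - {"translation": [0.04, -0.95, 0], "angular": [0, 0, 0], "gripper": 0.7}
    - {"translation": [0.04, -0.95, 0], "angular": [0, 0, 0], "gripper": 0.7}

```text
t: 11.15
tool_pos: [0.5245, -0.1304, 0.1809]
tool_rot: [0.07, -3.14, -0.0]
contact_force: [0.2, -0.6, 0.7]
opening: 0.0597
grip_force: 0.0
```

Request:
drive_tool:
  steps:
    - {"translation": [0.04, -0.95, 0], "angular": [0, 0, 0], "gripper": 0.7}
    - {"translation": [0.04, -0.95, 0], "angular": [0, 0, 0], "gripper": 0.7}
    - {"translation": [0.04, -0.95, 0], "angular": [0, 0, 0], "gripper": 0.7}
    - {"translation": [0.04, -0.95, 0], "angular": [0, 0, 0], "gripper": 0.7}
    - {"translation": [0, 0, 0], "angular": [0, 0, 0], "gripper": 0.7}

```text
t: 11.78
tool_pos: [0.5245, -0.2831, 0.1809]
tool_rot: [0.065, -3.14, -0.0]
contact_force: [-0.3, 0.1, 0.4]
opening: 0.0597
grip_force: 0.0
```

```bash
python3 plan.py 529.5 -348.5 90 92.6
```

```text
t 11.78 pos [ 524.5 -283.1  180.9] yaw 92.38 q [-0.62  0.02  1.73 -0.    1.39 -2.23] F [-0.3  0.1  0.4] open 0.0597 grip 0.0
turn units [ 0.002 -0.009 -0.028] then shift units (x,y,z tool) [-0.051 -1.638  2.272] | before-turn axes [-0.06  -1.638  2.272]
```

Request:
drive_tool:
  steps:
    - {"translation": [-0.03, -0.82, 0], "angular": [0, 0, -0.03], "gripper": 0.7}
    - {"translation": [-0.03, -0.82, 0], "angular": [0, 0, 0], "gripper": 0.7}
    - {"translation": [0, 0, 0.5], "angular": [0, 0, 0], "gripper": 0.7}
    - {"translation": [0, 0, 0.9], "angular": [0, 0, 0], "gripper": 0.7}
    - {"translation": [0, 0, 0.85], "angular": [0, 0, 0], "gripper": 0.7}
    - {"translation": [0, 0, 0], "angular": [0, 0, 0], "gripper": 0.7}

```text
t: 12.52
tool_pos: [0.5284, -0.3425, 0.0865]
tool_rot: [0.078, -3.133, -0.011]
contact_force: [-0.0, -0.3, -0.1]
opening: 0.0599
grip_force: 0.0
```

```bash
python3 plan.py 529.5 -348.5 46 92.6; python3 - <<'E'
from station import ctrl
import cv2,numpy as np
ims=[]
for n,(r,c) in {"top":((120,260),(360,500)),"scene":((130,270),(150,290))}.items():
    im=ctrl.get_image(n);np.savez(f"{n}4.npz",**im);ims.append(cv2.resize(im["color"][r[0]:r[1],c[0]:c[1]],(390,390),interpolation=cv2.INTER_CUBIC))
cv2.imwrite("pics/z5.png",np.hstack(ims)[:,:,::-1])
E
```

```text
t 12.53 pos [ 528.4 -342.5   86.5] yaw 92.84 q [-0.69  0.2   1.71  0.    1.25 -2.31] F [-0.  -0.3 -0.1] open 0.0599 grip 0.0
turn units [ 0.05  -0.051  0.03 ] then shift units (x,y,z tool) [-0.021 -0.152  1.013] | before-turn axes [-0.027 -0.159  1.012]
```

View pics/z5.png

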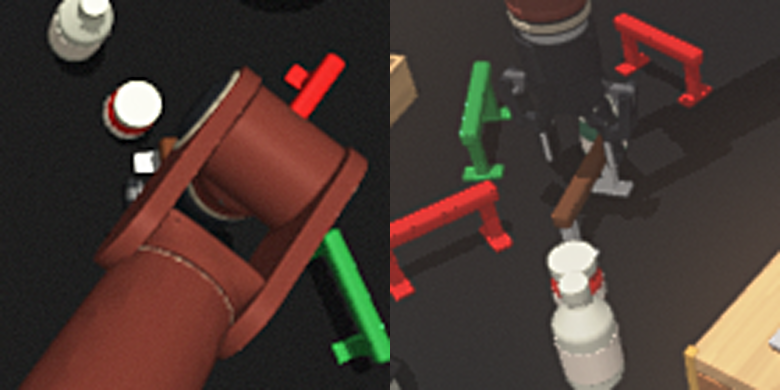

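The open fingers straddle the dark bar at about (580,170) in the right half, clear of both jars. I'll lower and grip.

Request:
drive_tool:
  steps:
    - {"translation": [-0.02, -0.1, 0.5], "angular": [0, 0, 0], "gripper": 0.7}
    - {"translation": [0, 0, 0.5], "angular": [0, 0, 0], "gripper": 0.7}
    - {"translation": [0, 0, 0], "angular": [0, 0, 0], "gripper": 0.7}

```text
t: 13.0
tool_pos: [0.5308, -0.3487, 0.0486]
tool_rot: [0.075, -3.137, -0.006]
contact_force: [-0.2, 1.0, -0.6]
opening: 0.0599
grip_force: 0.0
```

```bash
python3 plan.py 529.5 -348.5 46 92.6
```

```text
t 13.0 pos [ 530.8 -348.7   48.6] yaw 92.75 q [-0.7   0.25  1.71  0.    1.18 -2.32] F [-0.2  1.  -0.6] open 0.0599 grip 0.0
turn units [ 0.026 -0.028  0.019] then shift units (x,y,z tool) [0.032 0.008 0.065] | before-turn axes [0.032 0.007 0.065]
```

Request:
drive_tool:
  steps:
    - {"translation": [0.03, 0, 0.03], "angular": [0, 0, 0], "gripper": 0.7}
    - {"translation": [0, 0, 0], "angular": [0, 0, 0], "gripper": 0.0}
    - {"translation": [0, 0, 0], "angular": [0, 0, 0], "gripper": 0.0}
    - {"translation": [0, 0, 0], "angular": [0, 0, 0], "gripper": 0.0}
    - {"translation": [0, 0, 0], "angular": [0, 0, 0], "gripper": 0.0}
    - {"translation": [0, 0, 0], "angular": [0, 0, 0], "gripper": 0.0}
  force: 60

```text
t: 13.75
tool_pos: [0.5316, -0.3503, 0.0512]
tool_rot: [-0.076, 3.14, -0.001]
contact_force: [0.6, 1.6, 3.7]
opening: 0.0191
grip_force: 61.1
```

```bash
python3 plan.py 529.5 -348.5 46 92.6
```

```text
t 13.75 pos [ 531.6 -350.3   51.2] yaw 92.76 q [-0.7   0.25  1.71  0.    1.18 -2.32] F [0.6 1.6 3.7] open 0.0191 grip 61.1
turn units [-0.005  0.005  0.02 ] then shift units (x,y,z tool) [0.051 0.048 0.13 ] | before-turn axes [0.051 0.048 0.13 ]
```

Request:
drive_tool:
  steps:
    - {"translation": [0, 0, -0.3], "angular": [0, 0, 0], "gripper": 0.0}
    - {"translation": [0, 0, -0.8], "angular": [0, 0, 0], "gripper": 0.0}
    - {"translation": [0, 0, -0.9], "angular": [0, 0, 0], "gripper": 0.0}
    - {"translation": [0, 0, -0.9], "angular": [0, 0, 0], "gripper": 0.0}
    - {"translation": [0, 0, -0.9], "angular": [0, 0, 0], "gripper": 0.0}
    - {"translation": [0, 0, -0.3], "angular": [0, 0, 0], "gripper": 0.0}
    - {"translation": [0, 0, 0], "angular": [0, 0, 0], "gripper": 0.0}

```text
t: 14.62
tool_pos: [0.5313, -0.3502, 0.2147]
tool_rot: [-0.076, 3.14, -0.001]
contact_force: [0.2, 0.2, -2.5]
opening: 0.0187
grip_force: 60.4
```

```bash
python3 plan.py 656 -31 215 72.6; python3 - <<'E'
from station import ctrl
from h import *
im=ctrl.get_image("scene");np.savez("scene5.npz",**im)
P=cloud(im);hsv=cv2.cvtColor(im["color"],cv2.COLOR_RGB2HSV);x,y,z=P[...,0],P[...,1],P[...,2]
m=(abs(x-.53)<.1)&(abs(y+.35)<.04)&(z>.15)&(z<.25)&(hsv[...,0]<14)&(hsv[...,1]>80)
print(*rect(P[m]),m.sum(),P[m].mean(0))
a=cv2.resize(im["color"][60:260,100:340],None,fx=2.5,fy=2.5,interpolation=cv2.INTER_CUBIC)
cv2.imwrite("pics/z6.png",a[:,:,::-1])
E
```

```text
t 14.62 pos [ 531.3 -350.2  214.7] yaw 92.76 q [-0.7   0.09  1.6  -0.    1.45 -2.32] F [ 0.2  0.2 -2.5] open 0.0187 grip 60.4
turn units [-0.003  0.004  2.52 ] then shift units (x,y,z tool) [-5.880e-01  8.546e+00 -6.000e-03] | before-turn axes [-3.497  7.82  -0.009]
[ 531.3 -348.9] [ 20.6 140.7] 2.9 195 [ 0.56696126 -0.34530563  0.23604509]
```

View pics/z6.png

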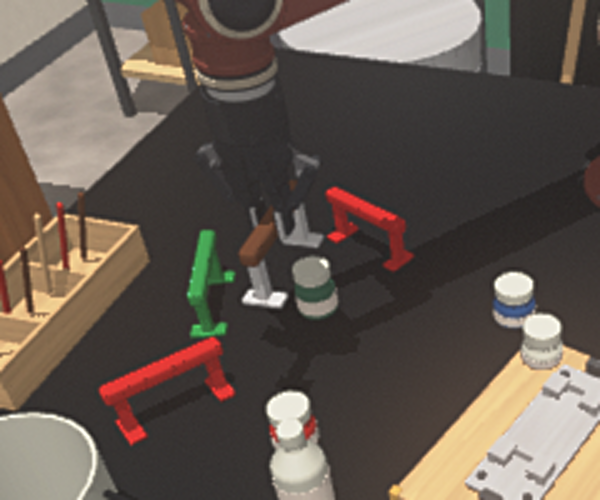

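The handle is held level and square. Now I'll carry it above the setdown point.

Request:
drive_tool:
  steps:
    - {"translation": [0, 0, 0], "angular": [0, 0, 0.84], "gripper": 0.0}
    - {"translation": [0, 0, 0], "angular": [0, 0, 0.84], "gripper": 0.0}
    - {"translation": [0, 0, 0], "angular": [0, 0, 0.84], "gripper": 0.0}
    - {"translation": [-0.06, 0.6, 0], "angular": [0, 0, 0], "gripper": 0.0}
    - {"translation": [-0.06, 0.9, 0], "angular": [0, 0, 0], "gripper": 0.0}
    - {"translation": [-0.06, 0.9, 0], "angular": [0, 0, 0], "gripper": 0.0}
    - {"translation": [-0.06, 0.9, 0], "angular": [0, 0, 0], "gripper": 0.0}
    - {"translation": [-0.06, 0.9, 0], "angular": [0, 0, 0], "gripper": 0.0}

```text
t: 15.68
tool_pos: [0.5927, -0.1907, 0.2126]
tool_rot: [-0.471, -3.103, -0.002]
contact_force: [-0.3, -0.0, -1.9]
opening: 0.0185
grip_force: 60.4
```

Request:
drive_tool:
  steps:
    - {"translation": [-0.06, 0.9, 0], "angular": [0, 0, 0], "gripper": 0.0}
    - {"translation": [-0.06, 0.9, 0], "angular": [0, 0, 0], "gripper": 0.0}
    - {"translation": [-0.06, 0.9, 0], "angular": [0, 0, 0], "gripper": 0.0}
    - {"translation": [-0.06, 0.9, 0], "angular": [0, 0, 0], "gripper": 0.0}
    - {"translation": [0, 0, 0], "angular": [0, 0, 0], "gripper": 0.0}

```text
t: 16.3
tool_pos: [0.6448, -0.0552, 0.2125]
tool_rot: [-0.466, -3.104, -0.002]
contact_force: [-0.0, -0.1, -3.3]
opening: 0.0187
grip_force: 60.4
```

```bash
python3 plan.py 656.6 -33.5 150 72.6
```

```text
t 16.3 pos [644.8 -55.2 212.5] yaw 72.91 q [-0.2   0.12  1.58  0.    1.45 -1.47] F [-0.  -0.1 -3.3] open 0.0187 grip 60.4
turn units [ 0.004 -0.022  0.039] then shift units (x,y,z tool) [-0.119  0.605  1.564] | before-turn axes [-0.127  0.603  1.564]
```

Down to soles about 15 mm above the plate, then check the alignment in the camera.

Request:
drive_tool:
  steps:
    - {"translation": [-0.12, 0.6, 0], "angular": [0, 0, 0.04], "gripper": 0.0}
    - {"translation": [0, 0, 0.4], "angular": [0, 0, 0], "gripper": 0.0}
    - {"translation": [0, 0, 0.6], "angular": [0, 0, 0], "gripper": 0.0}
    - {"translation": [0, 0, 0.4], "angular": [0, 0, 0], "gripper": 0.0}
    - {"translation": [0, 0, 0.1], "angular": [0, 0, 0], "gripper": 0.0}
    - {"translation": [0, 0, 0], "angular": [0, 0, 0], "gripper": 0.0}

```text
t: 17.05
tool_pos: [0.6568, -0.0377, 0.1543]
tool_rot: [-0.484, -3.104, 0.0]
contact_force: [0.4, -0.2, -1.3]
opening: 0.0194
grip_force: 60.4
```

```bash
python3 plan.py 656.6 -33.5 150 72.6; python3 - <<'E'
from station import ctrl
from h import *
im=ctrl.get_image("scene");np.savez("scene6.npz",**im)
P=cloud(im);hsv=cv2.cvtColor(im["color"],cv2.COLOR_RGB2HSV);x,y,z=P[...,0],P[...,1],P[...,2]
m=(abs(x-.65)<.1)&(abs(y+.03)<.07)&(z>.13)&(z<.185)&(hsv[...,0]<14)&(hsv[...,1]>80)
print("bar",*rect(P[m]),m.sum())
# near (far-from-robot) end of bar in box frame using scene plate centre (626.5,-23.5)
a=np.radians(162.6);lx,ly=x-.627,y+.023;X=lx*np.cos(a)+ly*np.sin(a);Y=-lx*np.sin(a)+ly*np.cos(a)
print("bar X",np.percentile(X[m],[1,99]).round(4),"Y",np.percentile(Y[m],[2,98]).round(4))
f=(abs(X)<.12)&(abs(Y)<.032)&(z>.0935)&(z<.11)
print("foot/lips heights >93")
k,l,st,_=cv2.connectedComponentsWithStats(f.astype(np.uint8))
for i in range(1,k):
    if st[i,4]>5:print(np.percentile(X[l==i],[3,97]).round(3),np.percentile(Y[l==i],[3,97]).round(4),z[l==i].mean().round(4),st[i,4])
b=cv2.resize(im["color"][150:290,240:380],None,fx=4.2,fy=4.2,interpolation=cv2.INTER_CUBIC)
cv2.imwrite("pics/z7.png",b[:,:,::-1])
E
```

```text
t 17.05 pos [656.8 -37.7 154.3] yaw 72.26 q [-0.17  0.18  1.6  -0.    1.36 -1.43] F [ 0.4 -0.2 -1.3] open 0.0194 grip 60.4
turn units [-0.001 -0.002 -0.042] then shift units (x,y,z tool) [0.036 0.098 0.108] | before-turn axes [0.036 0.098 0.108]
bar [661.4 -38.3] [ 21.2 130. ] -17.0 266
bar X [-0.1017  0.0241] Y [-0.006   0.0125]
foot/lips heights >93
[0.102 0.115] [-0.0093  0.0091] 0.0952 26
[0.06  0.069] [0.0039 0.0123] 0.0942 6
[0.013 0.07 ] [-0.0306  0.0012] 0.1009 94
[-0.055 -0.04 ] [0.0124 0.021 ] 0.0972 19
[-0.087 -0.068] [0.0189 0.0294] 0.1072 11
[-0.065 -0.04 ] [-0.0312 -0.0123] 0.0975 71
[-0.096 -0.093] [0.016  0.0241] 0.1085 7
[-0.097 -0.078] [-0.0182  0.0117] 0.1085 42
[-0.115 -0.104] [-0.0101  0.0102] 0.0957 38
```

View pics/z7.png

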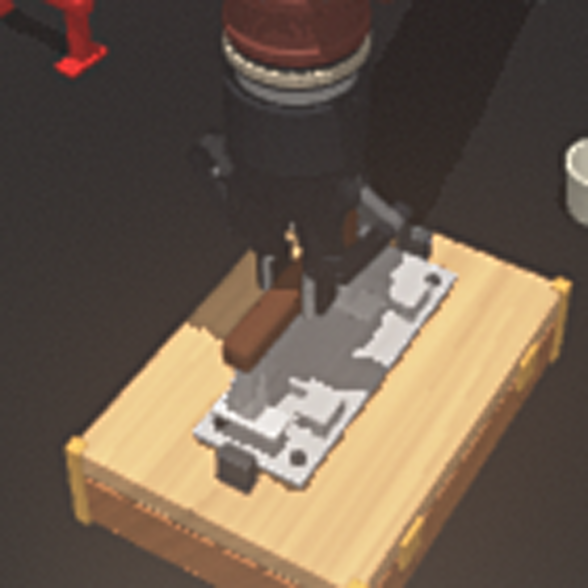

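Both the camera and the robot say the handle is about 4 mm off in box +Y and about 32 mm back from home. It stands clear in front of both keepers. I'll correct that and lower it.

Request:
drive_tool:
  steps:
    - {"translation": [0.03, 0.098, 0], "angular": [0, 0, -0.03], "gripper": 0.0}
    - {"translation": [0, 0, 0.2], "angular": [0, 0, 0], "gripper": 0.0}
    - {"translation": [0, 0, 0.15], "angular": [0, 0, 0], "gripper": 0.0}
    - {"translation": [0, 0, 0.05], "angular": [0, 0, 0], "gripper": 0.0}
    - {"translation": [0, 0, 0], "angular": [0, 0, 0], "gripper": 0.0}

```text
t: 17.73
tool_pos: [0.6567, -0.0333, 0.138]
tool_rot: [-0.477, -3.104, 0.0]
contact_force: [0.7, -0.1, -1.5]
opening: 0.0189
grip_force: 60.4
```

```bash
python3 plan.py 655.5 -33.5 134 72.6
```

```text
t 17.73 pos [656.7 -33.3 138. ] yaw 72.52 q [-0.16  0.2   1.61 -0.    1.33 -1.43] F [ 0.7 -0.1 -1.5] open 0.0189 grip 60.4
turn units [-0.001 -0.005 -0.01 ] then shift units (x,y,z tool) [ 0.028 -0.015  0.101] | before-turn axes [ 0.028 -0.015  0.101]
```

Request:
drive_tool:
  steps:
    - {"translation": [0, 0, 0.07], "angular": [0, 0, 0], "gripper": 0.0}
    - {"translation": [0, 0, 0.03], "angular": [0, 0, 0], "gripper": 0.0}
    - {"translation": [0, 0, 0], "angular": [0, 0, 0], "gripper": 0.0}

```text
t: 18.1
tool_pos: [0.657, -0.0332, 0.1345]
tool_rot: [-0.477, -3.105, -0.0]
contact_force: [0.2, 0.1, -2.3]
opening: 0.0189
grip_force: 60.5
```

```bash
python3 plan.py 627 -24.4 134 72.6; python3 - <<'E'
from station import ctrl
from h import *
im=ctrl.get_image("scene")
P=cloud(im);hsv=cv2.cvtColor(im["color"],cv2.COLOR_RGB2HSV);x,y,z=P[...,0],P[...,1],P[...,2]
a=np.radians(162.6);lx,ly=x-.627,y+.023;X=lx*np.cos(a)+ly*np.sin(a);Y=-lx*np.sin(a)+ly*np.cos(a)
m=(abs(X)<.12)&(abs(Y)<.04)&(z>.13)&(z<.185)&(hsv[...,0]<14)&(hsv[...,1]>80)
print("bar X",np.percentile(X[m],[1,99]).round(4),"Y",np.percentile(Y[m],[2,98]).round(4))
f=(X>-.1)&(X<-.066)&(abs(Y)<.032)&(z>.086)&(z<.11);print("foot X",np.percentile(X[f],[3,97]).round(4),"Y",np.percentile(Y[f],[3,50,97]).round(4),z[f].mean())
f=(X>-.064)&(X<-.04)&(abs(Y)<.032)&(z>.0935)&(z<.11);print("lips Y",np.percentile(Y[f],[3,97]).round(4))
E
```

```text
t 18.1 pos [657.  -33.2 134.5] yaw 72.52 q [-0.16  0.2   1.62  0.    1.32 -1.43] F [ 0.2  0.1 -2.3] open 0.0189 grip 60.5
turn units [ 0.   -0.   -0.01] then shift units (x,y,z tool) [ 0.781 -0.013  0.012] | before-turn axes [ 0.781 -0.014  0.012]
bar X [-0.1008  0.0242] Y [-0.0105  0.0082]
foot X [-0.0953 -0.0759] Y [-0.0238 -0.006   0.0239] 0.09176287516071856
lips Y [-0.0313  0.0047]
```

Request:
drive_tool:
  steps:
    - {"translation": [0, 0, 0.025], "angular": [0, 0, 0], "gripper": 0.0}
    - {"translation": [0, 0, 0], "angular": [0, 0, 0], "gripper": 0.0}

```text
t: 18.4
tool_pos: [0.6572, -0.0332, 0.1342]
tool_rot: [0.477, 3.105, 0.0]
contact_force: [-1.5, -0.1, 1.2]
opening: 0.0192
grip_force: 60.7
```

Request:
drive_tool:
  steps:
    - {"translation": [0.1, 0, 0], "angular": [0, 0, 0], "gripper": 0.0}
    - {"translation": [0.1, 0, 0], "angular": [0, 0, 0], "gripper": 0.0}
    - {"translation": [0.1, 0, 0], "angular": [0, 0, 0], "gripper": 0.0}
    - {"translation": [0.1, 0, 0], "angular": [0, 0, 0], "gripper": 0.0}
    - {"translation": [0.1, 0, 0], "angular": [0, 0, 0], "gripper": 0.0}
    - {"translation": [0, 0, 0], "angular": [0, 0, 0], "gripper": 0.0}

```text
t: 19.15
tool_pos: [0.6379, -0.0272, 0.1341]
tool_rot: [0.477, 3.105, 0.0]
contact_force: [0.2, 1.0, 4.9]
opening: 0.0189
grip_force: 61.3
```

```bash
python3 plan.py 627 -24.4 134 72.6
```

```text
t 19.15 pos [637.9 -27.2 134.1] yaw 72.53 q [-0.16  0.16  1.66  0.    1.32 -1.42] F [0.2 1.  4.9] open 0.0189 grip 61.3
turn units [ 0.001  0.003 -0.009] then shift units (x,y,z tool) [ 0.28  -0.015  0.003] | before-turn axes [ 0.28  -0.016  0.003]
```

Request:
drive_tool:
  steps:
    - {"translation": [0.06, 0, -0.01], "angular": [0, 0, 0], "gripper": 0.0}
    - {"translation": [0.06, 0, 0], "angular": [0, 0, 0], "gripper": 0.0}
    - {"translation": [0.06, 0, 0], "angular": [0, 0, 0], "gripper": 0.0}
    - {"translation": [0.03, 0, 0], "angular": [0, 0, 0], "gripper": 0.0}
    - {"translation": [0, 0, 0], "angular": [0, 0, 0], "gripper": 0.0}
    - {"translation": [0, 0, 0], "angular": [0, 0, 0], "gripper": 0.0}

```text
t: 19.9
tool_pos: [0.6299, -0.0247, 0.1341]
tool_rot: [0.477, 3.105, 0.0]
contact_force: [1.8, -0.8, 4.7]
opening: 0.0188
grip_force: 61.4
```

Request:
drive_tool:
  steps:
    - {"translation": [0.025, 0, 0], "angular": [0, 0, 0], "gripper": 0.0}
    - {"translation": [0, 0, 0], "angular": [0, 0, 0], "gripper": 0.0}

```text
t: 20.15
tool_pos: [0.6292, -0.0245, 0.1342]
tool_rot: [0.477, 3.104, -0.0]
contact_force: [3.0, -1.8, 5.7]
opening: 0.0188
grip_force: 61.4
```

Request:
drive_tool:
  steps:
    - {"translation": [0.025, 0, 0], "angular": [0, 0, 0], "gripper": 0.0}
    - {"translation": [0, 0, 0], "angular": [0, 0, 0], "gripper": 0.0}

```text
t: 20.4
tool_pos: [0.6282, -0.0242, 0.1342]
tool_rot: [0.477, 3.105, -0.0]
contact_force: [3.4, -0.2, 5.1]
opening: 0.0188
grip_force: 61.4
```

Request:
drive_tool:
  steps:
    - {"translation": [0.03, 0, 0], "angular": [0, 0, 0], "gripper": 0.0}
    - {"translation": [0, 0, 0], "angular": [0, 0, 0], "gripper": 0.0}

```text
t: 20.65
tool_pos: [0.6272, -0.0239, 0.1342]
tool_rot: [0.477, 3.104, -0.0]
contact_force: [4.6, -1.0, 4.6]
opening: 0.0192
grip_force: 61.3
```

Request:
drive_tool:
  steps:
    - {"translation": [0.025, 0, 0], "angular": [0, 0, 0], "gripper": 0.0}
    - {"translation": [0, 0, 0], "angular": [0, 0, 0], "gripper": 0.0}

```text
t: 20.9
tool_pos: [0.627, -0.0238, 0.1343]
tool_rot: [0.477, 3.102, -0.0]
contact_force: [7.3, -2.7, 2.2]
opening: 0.0191
grip_force: 61.1
```

```bash
python3 plan.py 627 -24.4 134 72.6; python3 - <<'E'
from station import ctrl
from h import *
im=ctrl.get_image("scene")
P=cloud(im);hsv=cv2.cvtColor(im["color"],cv2.COLOR_RGB2HSV);x,y,z=P[...,0],P[...,1],P[...,2]
a=np.radians(162.6);lx,ly=x-.627,y+.023;X=lx*np.cos(a)+ly*np.sin(a);Y=-lx*np.sin(a)+ly*np.cos(a)
m=(abs(X)<.12)&(abs(Y)<.04)&(z>.13)&(z<.185)&(hsv[...,0]<14)&(hsv[...,1]>80)
print("bar X",np.percentile(X[m],[1,99]).round(4),"Y",np.percentile(Y[m],[2,98]).round(4))
E
```

```text
t 20.9 pos [627.  -23.8 134.3] yaw 72.52 q [-0.16  0.13  1.69 -0.    1.31 -1.42] F [ 7.3 -2.7  2.2] open 0.0191 grip 61.1
turn units [ 0.002  0.023 -0.01 ] then shift units (x,y,z tool) [-0.005 -0.014  0.009] | before-turn axes [-0.005 -0.014  0.009]
bar X [-0.0691  0.0598] Y [-0.0105  0.0083]
```

The handle is against the end stop: movement stalled, the force rose to 7 N and the bar end agrees. I'll back off slightly, then lift gently.

Request:
drive_tool:
  steps:
    - {"translation": [-0.035, 0, 0], "angular": [0, 0, 0], "gripper": 0.0}
    - {"translation": [0, 0, -0.025], "angular": [0, 0, 0], "gripper": 0.0}
    - {"translation": [0, 0, -0.025], "angular": [0, 0, 0], "gripper": 0.0}
    - {"translation": [0, 0, -0.025], "angular": [0, 0, 0], "gripper": 0.0}
    - {"translation": [0, 0, -0.025], "angular": [0, 0, 0], "gripper": 0.0}
    - {"translation": [0, 0, 0], "angular": [0, 0, 0], "gripper": 0.0}

```text
t: 21.7
tool_pos: [0.6266, -0.0238, 0.1355]
tool_rot: [-0.477, -3.104, -0.0]
contact_force: [6.7, -1.3, -3.1]
opening: 0.019
grip_force: 60.1
```

```bash
python3 plan.py 627 -24 150.2 72.6
```

```text
t 21.7 pos [626.6 -23.8 135.5] yaw 72.51 q [-0.16  0.13  1.69  0.    1.32 -1.42] F [ 6.7 -1.3 -3.1] open 0.019 grip 60.1
turn units [ 0.    -0.01  -0.011] then shift units (x,y,z tool) [-0.011 -0.002 -0.368] | before-turn axes [-0.011 -0.002 -0.368]
```

Request:
drive_tool:
  steps:
    - {"translation": [-0.03, 0, 0], "angular": [0, 0, 0], "gripper": 0.0}
    - {"translation": [0, 0, 0], "angular": [0, 0, 0], "gripper": 0.0}

```text
t: 21.95
tool_pos: [0.627, -0.0239, 0.1356]
tool_rot: [-0.477, -3.101, -0.0]
contact_force: [2.2, -1.6, -3.1]
opening: 0.0191
grip_force: 60.2
```

Request:
drive_tool:
  steps:
    - {"translation": [0, 0, -0.02], "angular": [0, 0, 0], "gripper": 0.0}
    - {"translation": [0, 0, 0], "angular": [0, 0, 0], "gripper": 0.0}

```text
t: 22.2
tool_pos: [0.6272, -0.024, 0.1379]
tool_rot: [-0.477, -3.102, -0.0]
contact_force: [1.1, -0.5, -4.0]
opening: 0.0189
grip_force: 60.2
```

Request:
drive_tool:
  steps:
    - {"translation": [0, 0, -0.02], "angular": [0, 0, 0], "gripper": 0.0}
    - {"translation": [0, 0, -0.02], "angular": [0, 0, 0], "gripper": 0.0}
    - {"translation": [0, 0, -0.02], "angular": [0, 0, 0], "gripper": 0.0}
    - {"translation": [0, 0, -0.02], "angular": [0, 0, 0], "gripper": 0.0}
    - {"translation": [0, 0, -0.02], "angular": [0, 0, 0], "gripper": 0.0}
    - {"translation": [0, 0, -0.02], "angular": [0, 0, 0], "gripper": 0.0}
    - {"translation": [0, 0, -0.02], "angular": [0, 0, 0], "gripper": 0.0}
    - {"translation": [0, 0, -0.02], "angular": [0, 0, 0], "gripper": 0.0}

```text
t: 23.2
tool_pos: [0.6277, -0.024, 0.1444]
tool_rot: [-0.477, -3.103, -0.0]
contact_force: [-2.5, 0.7, -8.4]
opening: 0.0187
grip_force: 59.4
```

```bash
cat > look.py <<'E'
from station import ctrl
from h import *
im=ctrl.get_image("scene")
P=cloud(im);hsv=cv2.cvtColor(im["color"],cv2.COLOR_RGB2HSV);x,y,z=P[...,0],P[...,1],P[...,2]
a=np.radians(162.6);lx,ly=x-.627,y+.023;X=lx*np.cos(a)+ly*np.sin(a);Y=-lx*np.sin(a)+ly*np.cos(a)
w=(hsv[...,1]<60)&(hsv[...,2]>90)
m=(abs(X)<.12)&(abs(Y)<.04)&(z>.125)&(z<.2)&(hsv[...,0]<14)&(hsv[...,1]>80)
print("bar X",np.percentile(X[m],[1,99]).round(4),"Y",np.percentile(Y[m],[2,98]).round(4),"ztop",np.percentile(z[m],95).round(4))
f=(X>-.098)&(X<-.075)&(abs(Y)<.036)&w;print("plate z",np.median(z[f]).round(4),f.sum())
g=(abs(abs(X)-.109)<.008)&(abs(Y)<.009)&(z>.086);print("post z",np.percentile(z[g],85).round(4))
E
python3 plan.py 627 -24 150.2 72.6;python3 look.py
```

```text
t 23.2 pos [627.7 -24.  144.4] yaw 72.52 q [-0.16  0.13  1.68  0.    1.33 -1.42] F [-2.5  0.7 -8.4] open 0.0187 grip 59.4
turn units [-0.001 -0.013 -0.01 ] then shift units (x,y,z tool) [ 0.018 -0.005 -0.145] | before-turn axes [ 0.018 -0.005 -0.145]
bar X [-0.0699  0.059 ] Y [-0.0107  0.0086] ztop 0.1705
plate z 0.0902 219
post z 0.4916
```

Request:
drive_tool:
  steps:
    - {"translation": [0.005, 0, -0.02], "angular": [0, 0, 0], "gripper": 0.0}
    - {"translation": [0, 0, -0.02], "angular": [0, 0, 0], "gripper": 0.0}
    - {"translation": [0, 0, -0.02], "angular": [0, 0, 0], "gripper": 0.0}
    - {"translation": [0, 0, -0.02], "angular": [0, 0, 0], "gripper": 0.0}
    - {"translation": [0, 0, -0.02], "angular": [0, 0, 0], "gripper": 0.0}
    - {"translation": [0, 0, -0.02], "angular": [0, 0, 0], "gripper": 0.0}
    - {"translation": [0, 0, -0.02], "angular": [0, 0, 0], "gripper": 0.0}
    - {"translation": [0, 0, 0], "angular": [0, 0, 0], "gripper": 0.0}

```text
t: 24.25
tool_pos: [0.6278, -0.0241, 0.1503]
tool_rot: [-0.477, -3.104, -0.0]
contact_force: [-3.7, 2.0, -13.6]
opening: 0.019
grip_force: 58.9
```

```bash
python3 plan.py 627 -24 150.2 72.6;python3 look.py
```

```text
t 24.25 pos [627.8 -24.1 150.3] yaw 72.52 q [-0.16  0.12  1.68  0.    1.34 -1.42] F [ -3.7   2.  -13.6] open 0.019 grip 58.9
turn units [-0.    -0.007 -0.01 ] then shift units (x,y,z tool) [ 0.02  -0.005  0.002] | before-turn axes [ 0.02  -0.005  0.002]
bar X [-0.0695  0.0592] Y [-0.0105  0.0083] ztop 0.1761
plate z 0.0961 217
post z 0.4959
```

At about 12 mm, with the force about 11.5 N above the handle's weight. Hold.

Request:
drive_tool:
  steps:
    - {"translation": [0, 0, 0], "angular": [0, 0, 0], "gripper": 0.0}
    - {"translation": [0, 0, 0], "angular": [0, 0, 0], "gripper": 0.0}
    - {"translation": [0, 0, 0], "angular": [0, 0, 0], "gripper": 0.0}
    - {"translation": [0, 0, 0], "angular": [0, 0, 0], "gripper": 0.0}
    - {"translation": [0, 0, 0], "angular": [0, 0, 0], "gripper": 0.0}
    - {"translation": [0, 0, 0], "angular": [0, 0, 0], "gripper": 0.0}
    - {"translation": [0, 0, 0], "angular": [0, 0, 0], "gripper": 0.0}
    - {"translation": [0, 0, 0], "angular": [0, 0, 0], "gripper": 0.0}

```text
t: 25.3
tool_pos: [0.6279, -0.0241, 0.1505]
tool_rot: [-0.477, -3.104, -0.0]
contact_force: [-4.4, 1.9, -13.4]
opening: 0.0186
grip_force: 58.9
```

Request:
drive_tool:
  steps:
    - {"translation": [0, 0, 0], "angular": [0, 0, 0], "gripper": 0.0}
    - {"translation": [0, 0, 0], "angular": [0, 0, 0], "gripper": 0.0}
    - {"translation": [0, 0, 0.025], "angular": [0, 0, 0], "gripper": 0.0}
    - {"translation": [0, 0, 0.025], "angular": [0, 0, 0], "gripper": 0.0}
    - {"translation": [0, 0, 0.025], "angular": [0, 0, 0], "gripper": 0.0}
    - {"translation": [0, 0, 0.025], "angular": [0, 0, 0], "gripper": 0.0}
    - {"translation": [0, 0, 0.025], "angular": [0, 0, 0], "gripper": 0.0}
    - {"translation": [0, 0, 0.025], "angular": [0, 0, 0], "gripper": 0.0}

```text
t: 26.3
tool_pos: [0.6287, -0.0244, 0.1454]
tool_rot: [0.477, 3.104, -0.0]
contact_force: [-3.0, 1.5, -9.5]
opening: 0.0188
grip_force: 59.3
```

Request:
drive_tool:
  steps:
    - {"translation": [0, 0, 0.025], "angular": [0, 0, 0], "gripper": 0.0}
    - {"translation": [0, 0, 0.025], "angular": [0, 0, 0], "gripper": 0.0}
    - {"translation": [0, 0, 0.025], "angular": [0, 0, 0], "gripper": 0.0}
    - {"translation": [0, 0, 0.025], "angular": [0, 0, 0], "gripper": 0.0}
    - {"translation": [0, 0, 0.025], "angular": [0, 0, 0], "gripper": 0.0}
    - {"translation": [0, 0, 0.025], "angular": [0, 0, 0], "gripper": 0.0}
    - {"translation": [0, 0, 0], "angular": [0, 0, 0], "gripper": 0.0}

```text
t: 27.18
tool_pos: [0.6289, -0.0245, 0.1394]
tool_rot: [0.477, 3.103, -0.0]
contact_force: [-1.1, -1.1, -4.7]
opening: 0.0186
grip_force: 60.0
```

```bash
python3 plan.py 627 -24 134.2 72.6;python3 look.py
```

```text
t 27.18 pos [628.9 -24.5 139.4] yaw 72.52 q [-0.16  0.13  1.68 -0.    1.32 -1.42] F [-1.1 -1.1 -4.7] open 0.0186 grip 60.0
turn units [ 0.001  0.015 -0.011] then shift units (x,y,z tool) [ 0.049 -0.003  0.131] | before-turn axes [ 0.049 -0.004  0.13 ]
bar X [-0.0708  0.0566] Y [-0.0106  0.0096] ztop 0.1654
plate z 0.0854 206
post z 0.488
```

Easing on down, and nudging the handle back to home, since it drifted about 1.7 mm back.

Request:
drive_tool:
  steps:
    - {"translation": [0, 0, 0.025], "angular": [0, 0, 0], "gripper": 0.0}
    - {"translation": [0.015, 0, 0.025], "angular": [0, 0, 0], "gripper": 0.0}
    - {"translation": [0.015, 0, 0.025], "angular": [0, 0, 0], "gripper": 0.0}
    - {"translation": [0.015, 0, 0.025], "angular": [0, 0, 0], "gripper": 0.0}
    - {"translation": [0, 0, 0.025], "angular": [0, 0, 0], "gripper": 0.0}
    - {"translation": [0, 0, 0], "angular": [0, 0, 0], "gripper": 0.0}

```text
t: 27.98
tool_pos: [0.6272, -0.0237, 0.1344]
tool_rot: [0.477, 3.103, 0.0]
contact_force: [2.6, -0.7, -1.0]
opening: 0.019
grip_force: 60.7
```

```bash
python3 plan.py 626.8 -23.8 134.2 72.6
```

```text
t 27.98 pos [627.2 -23.7 134.4] yaw 72.52 q [-0.16  0.13  1.69  0.    1.31 -1.42] F [ 2.6 -0.7 -1. ] open 0.019 grip 60.7
turn units [ 0.003  0.014 -0.01 ] then shift units (x,y,z tool) [ 0.009 -0.004  0.004] | before-turn axes [ 0.009 -0.004  0.004]
```

Request:
drive_tool:
  steps:
    - {"translation": [0.03, 0, 0], "angular": [0, 0, 0], "gripper": 0.0}
    - {"translation": [0, 0, 0], "angular": [0, 0, 0], "gripper": 0.0}

```text
t: 28.22
tool_pos: [0.6268, -0.0236, 0.1347]
tool_rot: [0.477, 3.101, -0.0]
contact_force: [5.4, -1.9, -0.2]
opening: 0.019
grip_force: 60.6
```

Request:
drive_tool:
  steps:
    - {"translation": [-0.03, 0, 0], "angular": [0, 0, 0], "gripper": 0.0}
    - {"translation": [0, 0, 0], "angular": [0, 0, 0], "gripper": 0.0}

```text
t: 28.48
tool_pos: [0.6271, -0.0237, 0.1344]
tool_rot: [0.477, 3.104, 0.0]
contact_force: [3.7, 0.1, 0.7]
opening: 0.0187
grip_force: 60.9
```

Home again and on the plate. Release and withdraw straight up.

Request:
drive_tool:
  steps:
    - {"translation": [-0.01, 0, 0], "angular": [0, 0, 0], "gripper": 0.3}
    - {"translation": [0, 0, 0], "angular": [0, 0, 0], "gripper": 0.6}
    - {"translation": [0, 0, 0], "angular": [0, 0, 0], "gripper": 0.7}
    - {"translation": [0, 0, 0], "angular": [0, 0, 0], "gripper": 0.7}
    - {"translation": [0, 0, 0], "angular": [0, 0, 0], "gripper": 0.7}

```text
t: 29.1
tool_pos: [0.6267, -0.0238, 0.1337]
tool_rot: [-0.477, -3.105, -0.0]
contact_force: [0.3, -0.2, -0.1]
opening: 0.0596
grip_force: 0.0
```

Request:
drive_tool:
  steps:
    - {"translation": [0, 0, -0.3], "angular": [0, 0, 0], "gripper": 0.7}
    - {"translation": [0, 0, -0.8], "angular": [0, 0, 0], "gripper": 0.7}
    - {"translation": [0, 0, -0.9], "angular": [0, 0, 0], "gripper": 0.7}
    - {"translation": [0, 0, -0.9], "angular": [0, 0, 0], "gripper": 0.7}
    - {"translation": [0, 0, -0.6], "angular": [0, 0, 0], "gripper": 0.7}
    - {"translation": [0, 0, 0], "angular": [0, 0, 0], "gripper": 0.7}

```text
t: 29.85
tool_pos: [0.6283, -0.024, 0.2778]
tool_rot: [0.476, 3.099, -0.0]
contact_force: [0.2, 0.5, -0.1]
opening: 0.0596
grip_force: 0.0
```

```bash
python3 plan.py 626.8 -23.8 134.2 72.6; python3 look.py; python3 - <<'E'
from station import ctrl
import cv2
im=ctrl.get_image("scene")["color"]
cv2.imwrite("pics/z8.png",cv2.resize(im[130:310,130:520],None,fx=2,fy=2,interpolation=cv2.INTER_CUBIC)[:,:,::-1])
E
```

```text
t 29.85 pos [628.3 -24.  277.8] yaw 72.52 q [-0.16  0.03  1.56  0.    1.55 -1.42] F [ 0.2  0.5 -0.1] open 0.0596 grip 0.0
turn units [ 0.007  0.046 -0.01 ] then shift units (x,y,z tool) [ 0.036 -0.007  3.589] | before-turn axes [ 0.059 -0.011  3.589]
bar X [-0.0692  0.0662] Y [-0.0115  0.0071] ztop 0.16
plate z 0.0837 203
post z 0.5963
```

View pics/z8.png

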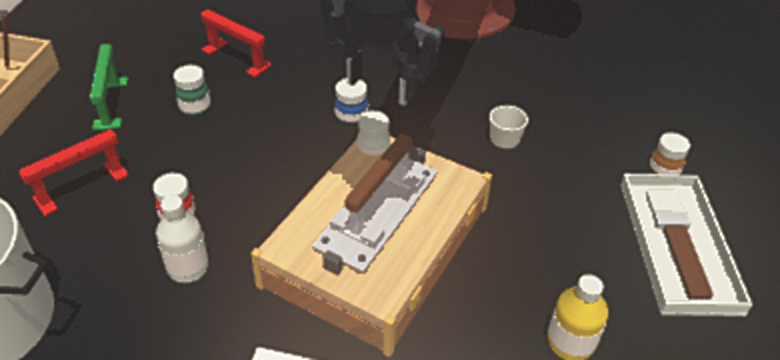

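The handle stands home under the lips, with its bar end at X = -69.2 mm against -69.1 mm when it was on the stop. The plate is back down and the brush lies in the tray.

```bash
python3 -c "
from station import ctrl
print(ctrl.finish_job())"
```

```text
the job is handed in; nothing more can be done
None
```

The job is handed in at about 30 s of the 72 s: the brush lies flat in the tray, and the handle was slid home, pulled up about 12 mm, held there for over a second, eased down and released still home, with the jars, cup and bottles left alone.

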